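# Wind the dough sheeter's feed table up level with its bed

## Task

Pick up the crank with the red grip, fit its hub on the square shaft on top of the screw jack, and wind the jack with it until the top of the bare-metal feed table is level with the top of the dough sheeter's bed beside it, to within about a centimetre. Move the feed table only by the crank, and leave the crank sitting fully down on the shaft when you let go.

Things in the scene. Friction and masses are not known exactly. Their poses are not given: they have to be found in the camera images.
- red_grip (a point): Centre of the red upright grip (26 mm across, 56 tall, turns on its pin with light friction) of the loose 0.24 kg crank standing on the bench, 52 mm above the crank's underside. x points along the flat arm (top 20 mm above underside) to the hub, whose axis is 70 mm away: dark steel, 38 mm square, 26 tall, with a 19.5 mm square through-hole, sides along x and y. The black-grip one does not fit.
- drive (a point): Upright drive shaft on top of the screw jack: steel square 16 mm wide, 15 tall, then a 9 mm guide cone. The point is on its axis at the foot of the square, 165 mm above the bench, on the shoulder where the hub's underside rests when fully down. x, y lie along the square's sides and turn with it; the crank fits in four directions. Needs 0.2 N m and stays where it is left.
- feed: Feed table, a level bare-metal plate 200 x 180 x 8 mm beside the jack's screw; origin at the centre of its top, 125 mm from the shaft's axis, z up. Starts at the bottom of its travel, 55 mm above the bench, and only moves straight up and down. Turning the shaft clockwise seen from above raises it 36 mm per turn (10 mm per 100 degrees), 65 mm at most.
- bed: Bed of the small dough sheeter next to the feed table, fixed: cream frame with a black belt, 200 x 180 mm; origin at the centre of the bed's top (the belt), z up. Two rollers between cream cheeks at its far end rise 74 mm above it. The bed is 24 to 60 mm higher than the feed table at the start.
There are look-alikes about, which are no part of the job. Leave any yellow look-alike of the part that bears red_grip alone.

How it is judged:
On the way, in this order (a step that is already met when the one before it is completed fails the run):
1. the red crank's hub is fully down on the drive square (x of drive in the frame of red_grip between 0.06 and 0.08 m and y of drive in the frame of red_grip between -0.01 and 0.01 m and z of drive in the frame of red_grip between -0.06 and -0.044 m), for 0.1 s.
2. the feed table has been wound up level with the bed (within 10 mm) (z of feed in the frame of bed between -0.01 and 0.01 m), for 0.1 s.
At the end, for the whole second after the job is handed in: The feed table's top is within 10 mm of the height of the bed's top, and the red crank sits on the drive square: hub axis within 10 mm of the shaft, underside within 8 mm of the shoulder, tilted less than 10 degrees (all of step 1 and all of step 2 and angle between red_grip's own z axis and vertical below 0.18 rad); the robot touches nothing.
It fails at once if the feed table is pushed by the gripper instead of being wound up with the crank (more than 5 N) (contact force between the fingers and feed above 5 N).
It also fails if it takes over 64 s, if anything falls off the work surface, if the arm or the gripper's body presses on something with over 40 N, if the wrist force passes 120 N, or if a joint passes its speed limit or range.

## Robot

A 7-joint arm with a two-finger parallel gripper is mounted at the origin on the work surface. World frame = base frame: x ahead of the robot, y to its left, z up, the work surface at z = 0. Lengths are in m, angles in rad, forces in N, time in s.
With the tool pointing down it reaches from about 0.4 to 0.875 m from the base axis. Payload 6.5 kg.
Tool frame: the origin (TCP) lies between the finger pads; the fingertips stand ahead of it and the grasp point (between the pads) lies 3 mm ahead of it (bot.nose_length is the z of the fingertips in the tool frame, in m); z points along the fingers, y is the direction in which the jaws open and shut (so a half turn about z gives the same grasp; the last joint's range is limited). The gripper opens to 88 mm and grips with 3 to 60 N. Pads are 18 mm wide; open, the fingers measure 123 mm over their backs; the gripper's body (75 mm by 187 mm) begins 45 mm behind the grasp point.
Start: joints at [-1.408, 0.536, -0.004, 1.538, 0.003, 1.067, -0.071], TCP at [0.147, 0.633, 0.261] pointing down, gripper open.
Joint ranges: [-2.7, 2.7], [-0.37, 2.16], [-1.27, 1.26], [0.24, 2.4], [-1.31, 4.45], [0.19, 1.91], [-2.76, 2.76]. Speed limits (rad/s): [2.39, 2.39, 3.14, 3.14, 3.14, 3.14, 3.14].

## Interface

Orientations are given as a 3x3 rotation matrix whose columns are the frame's x, y, z axes.
In Python, from workcell import bot gives the robot as it stands.
- The arm moves only by the tool jog_arm, never from a script. Its arguments are lists of equal length, an entry for each row: "rotation": the turn, a rotation vector about the tool's x, y, z in degrees, a list of three; "translation": the shift along the tool's x, y, z in mm, a list of three; "grip": the finger opening in mm, from 0 to 88.1. A call has 1 to 10 rows; each row is the pose to reach, as a shift and turn from the pose commanded when the call began, along the tool's axes at that moment; what a row does not reach only later rows make up. A row lasts 1/10 s, in which the tool goes at most 50 mm and 8.59 degrees, less where a joint would pass 70% of its speed; a pose out of reach is approached as far as the arm can. A call with a gripper value outside its range is refused whole. The fingers move at their own pace and stop on an object; "grip_force" is the grip in N (left out, the last holds). Time passes only in rows, so rows that repeat a pose let the fingers close. It gives the time, the measured TCP pose, the force and the opening at its end, in the units of the state.
- bot.sense(): the state, without advancing time (a new reading comes with each control period).
- bot.read_camera(name): name is "side" or "top" or "wrist"; returns the picture (400x640x3 uint8, blue, green, red); there is no depth.
- bot.camera_params(name): a dict with "fx", "fy", "cx", "cy" (pixels), "dist" ([k1, k2, p1, p2, k3] as OpenCV has them; the pictures are not rectified), "cam_to_world" (4x4, takes a point from camera to world coordinates). Camera axes: x right, y down, z forward; pixel columns grow to the right and rows downward; lengths in m; the calibration is good to about 2 mm. A picture is of the moment at which its call begins: read the wrist's pose just before it. camera_params takes no time and is no camera call; for the wrist camera it gives the pose at the moment of the call.
- bot.finish_job(): hands the job in, once; it reports no verdict.
Trained networks look in the newest picture that a camera, given by its name, has taken for a name from the list of things; names that differ only in an ending like _2 or _b are one class to them, and where a whole thing is asked for, a point or a joint stands for the part that bears it (a point fixed in the world has none). Each returns a list of dicts, best first, with "score" (0 to 1); they miss things now and then, are a little off and sometimes report something else, mostly with a low value. They report only what shows in the picture. A call takes as long as a camera call. They do not tell look-alikes from the thing itself.
- bot.cut_out(label, camera): "region" (400x640 bool, what is visible of it) and "rect" ([centre column, centre row, width, height] in pixels, round what is visible of it).
The state is a dict: "time": time; "joint_positions": joint angles; "qd": joint speeds; "joint_torque": joint torques, N m; "ee_pos": TCP position; "tool_rot": TCP orientation; "force": force on the tool from outside, world axes, zero at the start; "wrist_torque": the same for the moment, N m; "width": finger opening in m.
Only numpy, scipy, OpenCV 4.12 (cv2) and the standard library are available. Lean on these libraries where they do the work, as an engineer would, in place of code of your own. Each camera call takes 0.05 s, during which the arm holds its last target. There are 200 camera calls.

## Working session

There is one attempt and no reset: what is moved stays moved. The work goes in short steps, Python scripts to look and compute and a tool call to move; the robot and the scene stay as the last step left them, time stands still between calls to the robot, and variables do not carry over. Pictures are saved under pics/ and viewed, on a budget of 10 in all, crops included, one or two more only if the job needs it, and the job is handed in when it is done.

Besides the shell and the picture viewer there is one more tool, called after "Call:" as name(argument=value, ...) on one line, values as JSON. jog_arm: Moves the arm, as the interface text tells. Its arguments: {"type":"object","properties":{"rotation":{"type":"array"},"translation":{"type":"array"},"grip":{"type":"array"},"grip_force":{"type":"number"}},"required":["rotation","translation","grip"]}

```bash
ls; mkdir -p pics
cat > h.py <<'E'
import numpy as np, cv2
from workcell import bot
def snap(cam,fn):
    P=bot.camera_params(cam); im=bot.read_camera(cam); cv2.imwrite('pics/'+fn,im); return P,im
def cam(P):
    K=np.array([[P['fx'],0,P['cx']],[0,P['fy'],P['cy']],[0,0,1]]); return K,np.array(P['dist'],float),np.array(P['cam_to_world'])
def onz(P,uv,z):
    K,d,T=cam(P); p=cv2.undistortPoints(np.array(uv,float).reshape(-1,1,2),K,d).reshape(-1,2)
    r=np.c_[p,np.ones(len(p))]@T[:3,:3].T; o=T[:3,3]; return o+r*((z-o[2])/r[:,2:3])
def proj(P,X):
    K,d,T=cam(P); R=T[:3,:3].T; t=-R@T[:3,3]
    return cv2.projectPoints(np.array(X,float).reshape(-1,1,3),cv2.Rodrigues(R)[0],t,K,d)[0].reshape(-1,2)
E
python3 - <<'E'
from h import *
print(bot.sense(),bot.nose_length)
ims=[]
for c in('top','side'):
    P,im=snap(c,c+'0.png'); print(c,P)
    ims.append(im)
    for l in('red_grip','drive','feed','bed'):
        for r in bot.cut_out(l,c)[:4]: print(c,l,round(r['score'],2),np.round(r['rect'],1))
E
```

```text
pics
{'time': 0.0, 'joint_positions': array([-1.40815598,  0.5371524 , -0.0044163 ,  1.53882373,  0.00259984,
        1.06729407, -0.07120068]), 'qd': array([-0.00076605, -0.00053547,  0.00256597, -0.0021703 ,  0.0002691 ,
        0.00118095,  0.00022764]), 'joint_torque': array([-6.88684231e-04, -5.70998776e+01,  9.90492180e-01, -2.51607549e+01,
       -5.62661898e-02,  1.80224836e-02,  1.70175622e-04]), 'ee_pos': array([0.14735142, 0.63250994, 0.25986743]), 'tool_rot': array([[-9.73941900e-01,  2.26797520e-01, -2.47251284e-04],
       [ 2.26797615e-01,  9.73940505e-01, -1.65353501e-03],
       [-1.34209599e-04, -1.66652303e-03, -9.99998602e-01]]), 'force': array([ 0.66657904, -0.63902367,  0.95513791]), 'wrist_torque': array([-0.00698767, -0.00826149,  0.00226264]), 'width': 0.08804691499591434} 0.022
top {'fx': 405.1759275965668, 'fy': 405.1759275965668, 'cx': 315.1423168106012, 'cy': 204.84049464340274, 'dist': array([-0.10212111,  0.        ,  0.        ,  0.        ,  0.        ]), 'cam_to_world': array([[-0.00873965, -0.99515105,  0.09796938,  0.39113043],
       [-0.99993225,
[... 466 characters left out ...]
99826, 'cx': 322.46573639489293, 'cy': 194.31492013978635, 'dist': array([0.01653294, 0.        , 0.        , 0.        , 0.        ]), 'cam_to_world': array([[ 0.92462393, -0.29871506,  0.23630467,  0.13396981],
       [-0.38072755, -0.70723663,  0.59570369, -0.8002608 ],
       [-0.01082235, -0.64076959, -0.76765696,  1.21359532],
       [ 0.        ,  0.        ,  0.        ,  1.        ]])}
side red_grip 0.92 [311.8 269.9  24.8  36.5]
side red_grip 0.83 [356.8 303.9  37.6  21.6]
side red_grip 0.56 [368.6 263.4  38.2  26.1]
side red_grip 0.55 [358.  231.4  23.4  43.1]
side drive 0.68 [341.1 172.6  16.3  35. ]
side feed 0.76 [328.5 168.9  69.4  60.7]
side bed 0.58 [300.1 111.2  78.7  85.3]
```

Run:
```python
import cv2,numpy as np
a=cv2.imread('pics/top0.png')[110:290,80:440]; b=cv2.imread('pics/side0.png')[60:340,230:430]
a=cv2.resize(a,(720,360),interpolation=2)
cv2.imwrite('pics/v1.png',a); cv2.imwrite('pics/v2.png',cv2.resize(b,(428,600),interpolation=2))
```

```text
(no output)
```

View pics/v1.png

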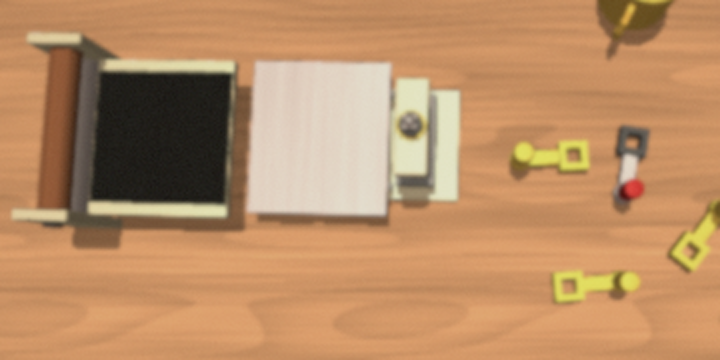

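View pics/v2.png

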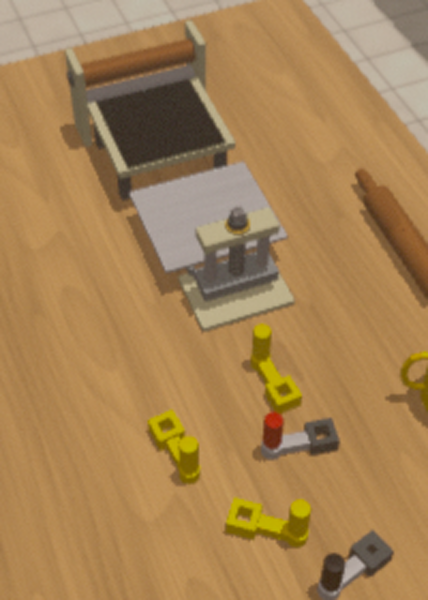

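Top view: red crank with its grip at px (395,204) and steel hub at (396,180), and the drive at (285,172). The three yellow cranks and the black-grip one, at the bottom of the side view, are look-alikes. Only the red-grip crank fits the description.

Run:
```python
from h import *
Pt,Ps=bot.camera_params('top'),bot.camera_params('side')
def red(im):
    h=cv2.cvtColor(im,cv2.COLOR_BGR2HSV); m=((h[...,0]<5)|(h[...,0]>174))&(h[...,1]>170)&(h[...,2]>60)
    n,l,s,c=cv2.connectedComponentsWithStats(m.astype(np.uint8)); i=1+np.argmax(s[1:,4]); return c[i],s[i]
t,s=cv2.imread('pics/top0.png'),cv2.imread('pics/side0.png')
ct,cs=red(t),red(s); print(ct,cs)
def tri(ut,us):
    o=[];d=[]
    for P,u in((Pt,ut),(Ps,us)):
        T=np.array(P['cam_to_world']);o.append(T[:3,3]);v=onz(P,[u],0)[0]-o[-1];d.append(v/np.linalg.norm(v))
    A=sum(np.eye(3)-np.outer(x,x) for x in d);b=sum((np.eye(3)-np.outer(x,x))@p for x,p in zip(d,o))
    return np.linalg.solve(A,b)
print('grip',tri(ct[0],cs[0]))
print('hub top on z=.026 top',onz(Pt,[(396,180.5)],.026),'side',onz(Ps,[(230+320/2.14,60+436/2.14)],.026))
print('cone',onz(Pt,[(285,172)],.18),onz(Ps,[(230+237/2.14,60+216/2.14)],.18))
print('feed',onz(Pt,[(252,179.2)],.055),'bed',onz(Pt,[(164,179)],.1))
a=cv2.resize(t[160:260,340:440],(600,600),interpolation=2);cv2.imwrite('pics/v3.png',a)
```

```text
(array([623.79410012, 207.75864124]), array([ 605,  156,   35,  108, 3356], dtype=int32)) (array([358., 259.]), array([358, 259,   1,   1,   1], dtype=int32))
grip [ 0.39639282 -0.41461765  0.51090094]
hub top on z=.026 top [[ 0.55855928 -0.17506143  0.026     ]] side [[ 0.55189425 -0.18402471  0.026     ]]
cone [[0.55533995 0.10913108 0.18      ]] [[0.55215926 0.10091585 0.18      ]]
feed [[0.56004175 0.20241464 0.055     ]] bed [[0.55559759 0.41622945 0.1       ]]
```

View pics/v3.png

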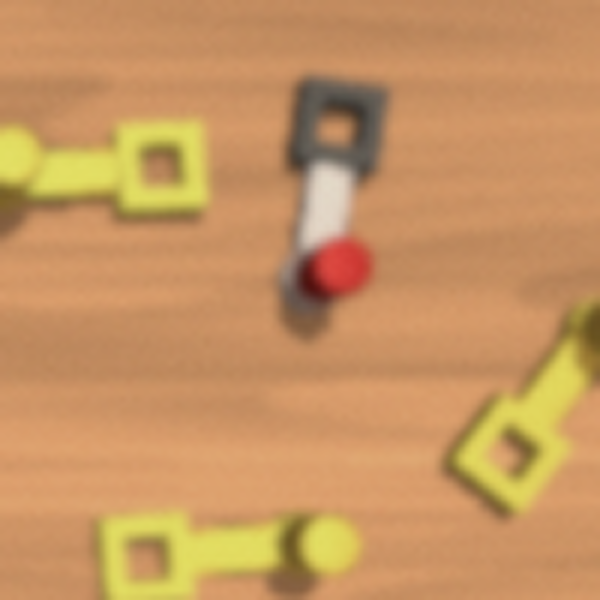

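The enlarged crop confirms it: red grip, grey arm, dark steel hub at top px (397,181), grip top at (397,204). The hub grasp lets me control its heading, so I'll carry and wind by the hub. First I move over the jack.

Call:
jog_arm(rotation=[[0, 0, 0], [0, 0, 0], [0, 0, 0], [0, 0, 0], [0, 0, 0], [0, 0, 0], [0, 0, 0], [0, 0, 0], [0, 0, 0], [0, 0, 0]], translation=[[-442, -342, -60], [-442, -342, -60], [-442, -342, -60], [-442, -342, -60], [-442, -342, -60], [-442, -342, -60], [-442, -342, -60], [-442, -342, -60], [-442, -342, -60], [-442, -342, -60]], grip=[88, 88, 88, 88, 88, 88, 88, 88, 88, 88], grip_force=40)

```text
time: 1.5
ee_pos: [0.4624, 0.2459, 0.3147]
tool_rot: [[-0.974, 0.227, 0.001], [0.227, 0.974, 0.001], [-0.001, 0.001, -1.0]]
force: [0.9, 0.7, -0.0]
width: 0.0882
```

Call:
jog_arm(rotation=[[0, 0, 0], [0, 0, 0], [0, 0, 0], [0, 0, 0]], translation=[[-122, -116, 0], [-122, -116, 0], [-122, -116, 0], [-122, -116, 0]], grip=[88, 88, 88, 88])

```text
time: 1.9
ee_pos: [0.5561, 0.1011, 0.3145]
tool_rot: [[-0.972, 0.233, 0.002], [0.233, 0.972, -0.002], [-0.002, -0.002, -1.0]]
force: [-0.0, 0.6, 0.4]
width: 0.0879
```

Run:
```python
from h import *
s=bot.sense();print(s['time'],s['ee_pos'],s['joint_positions'])
P,im=snap('wrist','w1.png');np.save('w1.npy',P,allow_pickle=True);print(P)
```

```text
1.9 [0.5561025  0.10112249 0.31450578] [-0.47649373  0.34011694  0.2759728   1.72296734 -0.09963741  1.09116346
  1.16566644]
{'fx': 343.93597864217253, 'fy': 343.93597864217253, 'cx': 316.78639160340015, 'cy': 197.08195403221825, 'dist': array([-0.04388592,  0.        ,  0.        ,  0.        ,  0.        ]), 'cam_to_world': array([[ 0.23339864,  0.93829293,  0.25520866,  0.4915031 ],
       [ 0.97237531, -0.22430652, -0.06459753,  0.11691086],
       [-0.00336644,  0.26323558, -0.96472571,  0.43787634],
       [ 0.        ,  0.        ,  0.        ,  1.        ]])}
```

View pics/w1.png

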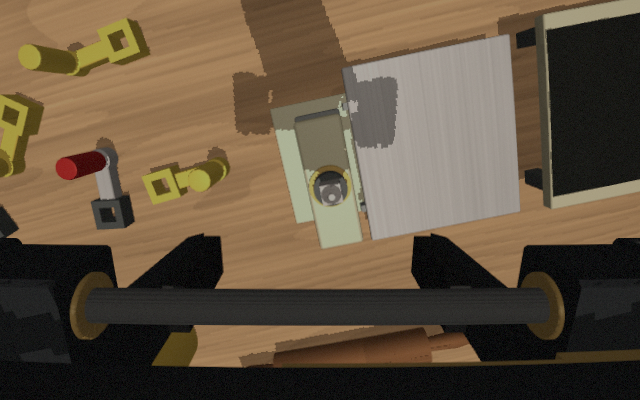

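Run:
```python
import cv2,numpy as np
im=cv2.imread('pics/w1.png')
a=cv2.resize(im[155:225,295:365],(400,560)[::-1] if 0 else (400,400),interpolation=2)
b=cv2.resize(im[175:245,78:148],(400,400),interpolation=2)
cv2.imwrite('pics/v5.png',np.hstack([a,b]))
```

```text
(no output)
```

View pics/v5.png

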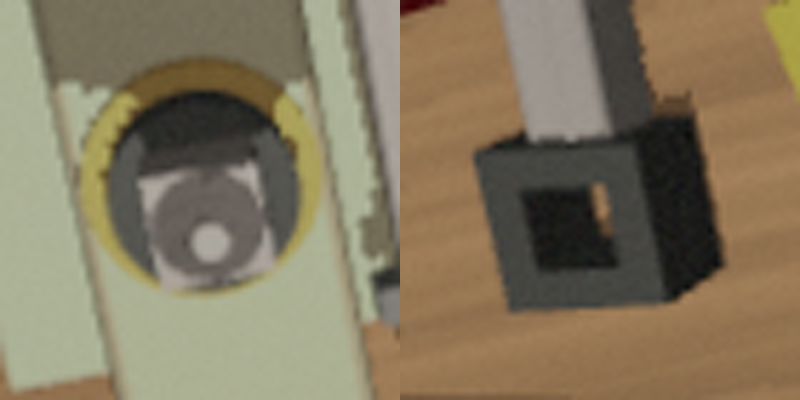

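Run:
```python
from h import *
P=np.load('w1.npy',allow_pickle=True).item()
s=70/400
D=[(137,180),(253,165),(275,280),(163,290)]
H=[(475,155),(635,140),(668,300),(510,310)]
d=onz(P,[(295+x*s,155+y*s) for x,y in D],.18);h=onz(P,[(78+(x-400)*s,175+y*s) for x,y in H],.026)
print('tip',onz(P,[(295+210*s,155+242*s)],.189))
for n,q in(('drive',d),('hub',h)):
    e=np.roll(q,-1,0)-q; print(n,q.mean(0),np.linalg.norm(e,axis=1),np.degrees(np.arctan2(e[:,1],e[:,0])))
print('grip top',onz(P,[(67,168)],.08))
```

```text
tip [[0.56015355 0.11111539 0.189     ]]
drive [0.56078493 0.11091707 0.18      ] [0.01574972 0.0164619  0.0153778  0.01589204] [ 84.12757614  -1.98242776 -98.11947088 179.54556801]
hub [ 0.56102287 -0.17675991  0.026     ] [0.03767029 0.03766272 0.03772192 0.03679598] [ 81.87223334 -10.70711429 -99.44869489 169.16724152]
grip top [[ 0.49152849 -0.16254993  0.08      ]]
```

Call:
jog_arm(rotation=[[0, 0, -3.5], [0, 0, -3.5], [0, 0, -3.5], [0, 0, -3.5], [0, 0, -3.5], [0, 0, -3.5], [0, 0, -3.5], [0, 0, -3.5], [0, 0, -3.5]], translation=[[-70, -269, 150], [-70, -269, 150], [-70, -269, 150], [-70, -269, 150], [-70, -269, 150], [-70, -269, 150], [-70, -269, 150], [-70, -269, 150], [-70, -269, 150]], grip=[60, 60, 60, 60, 60, 60, 60, 60, 60])

```text
time: 2.85
ee_pos: [0.5618, -0.1688, 0.1645]
tool_rot: [[-0.986, 0.165, 0.001], [0.165, 0.986, 0.001], [-0.0, 0.001, -1.0]]
force: [-0.1, 0.7, 0.1]
width: 0.0599
```

Run:
```python
from h import *
s=bot.sense();print(s['time'],s['ee_pos'],s['joint_positions'],s['width'])
P,im=snap('wrist','w2.png');np.save('w2.npy',P,allow_pickle=True)
x,y,z=s['ee_pos'];R=s['tool_rot'];print(np.degrees(np.arctan2(R[1,0],R[0,0])))
print(proj(P,[(.561,-.177,.026)]))
```

```text
2.85 [ 0.56176735 -0.1688176   0.16452521] [ 0.00528282  0.56155895  0.28509025  1.80029189 -0.21059914  0.80901392
  1.79965513] 0.05988053367919065
170.48741111105997
[[306.60085206 192.10892083]]
```

View pics/w2.png

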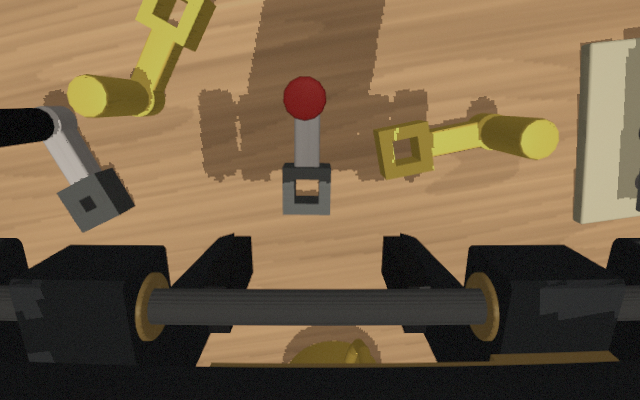

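The hub's hole centres at (306.5,192), as predicted, and the arm is aligned with the tool. The yellow hub at (405,150) just clears the fingers if I open only 54 mm. I descend partway first.

Call:
jog_arm(rotation=[[0, 0, 0], [0, 0, 0], [0, 0, 0], [0, 0, 0]], translation=[[0, 0, 50], [0, 0, 90], [0, 0, 90], [0, 0, 90]], grip=[54, 54, 54, 54])

```text
time: 3.3
ee_pos: [0.5618, -0.1694, 0.0752]
tool_rot: [[-0.986, 0.165, 0.0], [0.165, 0.986, 0.001], [-0.0, 0.001, -1.0]]
force: [-1.4, 0.2, 0.3]
width: 0.0541
```

Call:
jog_arm(rotation=[[0, 0, 0], [0, 0, 0], [0, 0, 0], [0, 0, 0], [0, 0, 0], [0, 0, 0], [0, 0, 0], [0, 0, 0]], translation=[[0, -8, 15], [0, -8, 35], [0, -8, 50], [0, -8, 50], [0, -8, 50], [0, -8, 50], [0, -8, 50], [0, -8, 50]], grip=[54, 54, 54, 54, 34, 34, 34, 34], grip_force=45)

```text
time: 4.1
ee_pos: [0.5602, -0.1787, 0.0248]
tool_rot: [[-0.986, 0.167, 0.001], [0.167, 0.986, 0.0], [-0.001, 0.0, -1.0]]
force: [-0.3, 1.3, 5.1]
width: 0.0375
```

Call:
jog_arm(rotation=[[0, 0, 0], [0, 0, 0], [0, 0, 0], [0, 0, 0], [0, 0, 0], [0, 0, 0]], translation=[[0, 0, -30], [0, 0, -70], [0, 0, -120], [0, 0, -170], [0, 0, -210], [0, 0, -210]], grip=[34, 34, 34, 34, 34, 34])

```text
time: 4.7
ee_pos: [0.5626, -0.1801, 0.2399]
tool_rot: [[-0.986, 0.167, 0.01], [0.167, 0.986, -0.002], [-0.01, -0.001, -1.0]]
force: [-0.0, -0.1, -3.7]
width: 0.0374
```

Run:
```python
from h import *
s=bot.sense();print(s['time'],s['ee_pos'],s['joint_positions'][6],s['width'],s['force'])
P,im=snap('wrist','w3.png');np.save('w3.npy',P,allow_pickle=True)
e=s['ee_pos'];print('hub top centre if on TCP axis',proj(P,[e-[0,0,0],e+[.01,0,0],e+[0.01,.019,0],e+[0,0,-.02]]))
```

```text
4.7 [ 0.56256951 -0.18007721  0.23986614] 1.7888006703806645 0.03742453621599702 [-2.42310788e-03 -1.22351313e-01 -3.65419731e+00]
hub top centre if on TCP axis [[317.19627857 276.71516032]
 [321.30851304 298.43714422]
 [367.71886181 291.49319374]
 [317.23972434 255.01733574]]
```

View pics/w3.png

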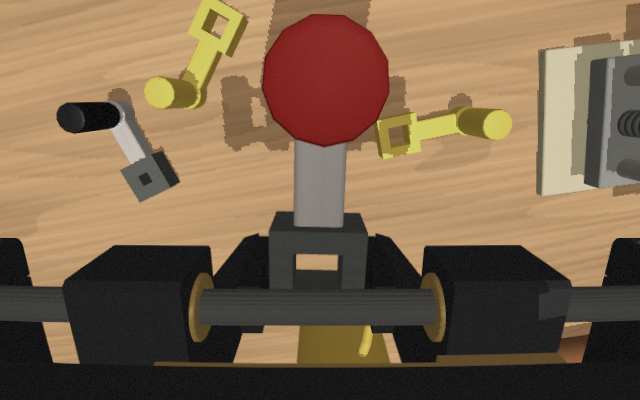

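Call:
jog_arm(rotation=[[0, 0, -1], [0, 0, -2], [0, 0, -3], [0, 0, -4], [0, 0, -5], [0, 0, -5.6], [0, 0, -5.6], [0, 0, -5.6], [0, 0, -5.6], [0, 0, -5.6]], translation=[[5, 30, 0], [13, 72, 0], [21, 116, 0], [29, 162, 0], [37, 208, 0], [45, 250, 0], [49, 276, 0], [51, 287, 0], [51, 287, 0], [51, 287, 0]], grip=[34, 34, 34, 34, 34, 34, 34, 34, 34, 34])

```text
time: 5.75
ee_pos: [0.557, 0.1104, 0.2332]
tool_rot: [[-0.997, 0.072, -0.001], [0.072, 0.997, -0.002], [0.001, -0.002, -1.0]]
force: [0.3, -0.3, -2.6]
width: 0.0379
```

Run:
```python
from h import *
s=bot.sense();print(s['time'],s['ee_pos'],s['tool_rot'],s['joint_positions'][6],s['width'],s['force'])
P,im=snap('wrist','w4.png');np.save('w4.npy',P,allow_pickle=True)
cv2.imwrite('pics/v8.png',cv2.resize(im[200:330,220:640],(800,248)))
print(proj(P,[(.5605,.111,.189)]))
```

```text
5.75 [0.55701523 0.11040671 0.23324639] [[-0.99741338  0.07186534 -0.00138673]
 [ 0.0718678   0.99741252 -0.00181037]
 [ 0.00125304 -0.00190535 -0.9999974 ]] 1.3305563637229016 0.03792289247735444 [ 0.33868053 -0.25810822 -2.57204771]
[[319.15182629 242.00560462]]
```

View pics/v8.png

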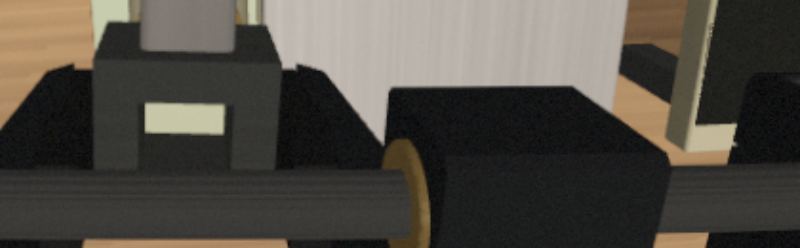

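Call:
jog_arm(rotation=[[0, 0, 0], [0, 0, 0], [0, 0, 0], [0, 0, 0], [0, 0, 0], [0, 0, 0]], translation=[[-3.4, 0.8, 0], [-3.4, 0.8, 8], [-3.4, 0.8, 16], [-3.4, 0.8, 23], [-3.4, 0.8, 29], [-3.4, 0.8, 29]], grip=[34, 34, 34, 34, 34, 34])

```text
time: 6.4
ee_pos: [0.5601, 0.1129, 0.2039]
tool_rot: [[-0.998, 0.07, -0.002], [0.07, 0.998, -0.001], [0.002, -0.001, -1.0]]
force: [0.2, -0.8, -2.6]
width: 0.0378
```

Call:
jog_arm(rotation=[[0, 0, 0], [0, 0, 0], [0, 0, 0], [0, 0, 0], [0, 0, 0], [0, 0, 0]], translation=[[0, -1.5, 0], [0, -1.5, 3], [0, -1.5, 6], [0, -1.5, 9], [0, -1.5, 12], [0, -1.5, 13]], grip=[34, 34, 34, 34, 34, 34])

```text
time: 7.0
ee_pos: [0.5605, 0.1118, 0.1917]
tool_rot: [[-0.998, 0.07, -0.001], [0.07, 0.998, -0.0], [0.001, -0.0, -1.0]]
force: [-0.4, -1.1, -2.3]
width: 0.0376
```

Call:
jog_arm(rotation=[[0, 0, 0], [0, 0, 0], [0, 0, 0]], translation=[[0, 0, 1.5], [0, 0, 2.5], [0, 0, 2.5]], grip=[34, 34, 34])

```text
time: 7.3
ee_pos: [0.5608, 0.1118, 0.1899]
tool_rot: [[-0.998, 0.07, 0.0], [0.07, 0.998, 0.0], [-0.0, 0.0, -1.0]]
force: [-1.4, -0.3, 0.8]
width: 0.0378
```

Run:
```python
from h import *
s=bot.sense();print(s['time'],s['ee_pos'],s['joint_positions'],s['force'])
P,t=snap('top','t2.png'); Q,sd=snap('side','s2.png'); W,w=snap('wrist','w5.png'); np.save('w5.npy',W,allow_pickle=True)
cv2.imwrite('pics/v9.png',np.hstack([cv2.resize(t[110:250,80:300],(550,350)),cv2.resize(sd[70:220,250:350],(233,350))]))
```

```text
7.3 [0.56075332 0.11176127 0.18985771] [-0.44240154  0.49691535  0.22072675  1.82085833 -0.14086121  0.83883431
  1.34764375] [-1.36342024 -0.29056493  0.82707653]
```

View pics/v9.png

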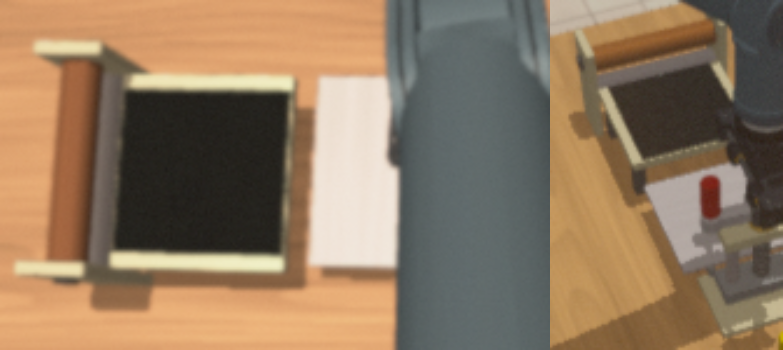

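Seated: the force has turned to support and the TCP height is 0.190. Now I triangulate the belt's corners for the bed height.

Run:
```python
from h import *
Pt,Ps=bot.camera_params('top'),bot.camera_params('side')
def quad(fn,seed):
    im=cv2.imread('pics/'+fn); m=(im.max(2)<55).astype(np.uint8); m=cv2.morphologyEx(m,cv2.MORPH_OPEN,np.ones((5,5)))
    n,l,s,c=cv2.connectedComponentsWithStats(m); k=l[seed[1],seed[0]]; print(fn,k,s[k],c[k])
    cs=max(cv2.findContours((l==k).astype(np.uint8),cv2.RETR_EXTERNAL,cv2.CHAIN_APPROX_NONE)[0],key=cv2.contourArea)
    h=cv2.convexHull(cs); 
    for e in np.arange(.01,.2,.005):
        q=cv2.approxPolyDP(h,e*cv2.arcLength(h,True),True)
        if len(q)==4: break
    print(q.reshape(-1,2).tolist()); return c[k],q.reshape(-1,2).astype(float)
ct,qt=quad('top0.png',(165,178)); c2,q2=quad('side0.png',(303,117))
def key(P,q):
    X=onz(P,q,.1)[:,:2]; d=X-X.mean(0); o=np.argsort(np.arctan2(d[:,1],d[:,0])); return q[o],X[o]
qt,Xt=key(Pt,qt); q2,X2=key(Ps,q2); print(Xt.round(3).tolist(),X2.round(3).tolist())
def tri(ut,us):
    o=[];d=[]
    for P,u in((Pt,ut),(Ps,us)):
        o.append(np.array(P['cam_to_world'])[:3,3]);v=onz(P,[u],0)[0]-o[-1];d.append(v/np.linalg.norm(v))
    I=[np.eye(3)-np.outer(x,x) for x in d]; return np.linalg.solve(sum(I),sum(i@p for i,p in zip(I,o)))
print('centroid',tri(ct,c2))
for a,b in zip(qt,q2): print(tri(a,b).round(4))
```

```text
top0.png 1 [ 126  147   69   64 4091] [160.15081887 178.31923735]
[[194, 148], [191, 210], [126, 208], [130, 147]]
side0.png 0 [     0      0    640    400 252587] [322.23850792 200.33209152]
[[639, 0], [639, 399], [0, 399], [0, 0]]
[[0.478, 0.346], [0.633, 0.342], [0.639, 0.508], [0.484, 0.512]] [[-0.415, -0.207], [0.896, -0.752], [2.213, 0.56], [-0.447, 1.718]]
centroid [ 0.74463672  0.79973338 -0.89273726]
[ 0.2254 -0.3882  1.2306]
[ 0.0032 -0.5121  1.8008]
[ 0.4984 -0.2284  1.0434]
[0.1812 0.015  0.942 ]
```

Run:
```python
from h import *
Pt,Ps=bot.camera_params('top'),bot.camera_params('side')
def tri(ut,us):
    o=[];d=[]
    for P,u in((Pt,ut),(Ps,us)):
        o.append(np.array(P['cam_to_world'])[:3,3]);v=onz(P,[u],0)[0]-o[-1];d.append(v/np.linalg.norm(v))
    I=[np.eye(3)-np.outer(x,x) for x in d]; return np.linalg.solve(sum(I),sum(i@p for i,p in zip(I,o)))
im=cv2.medianBlur(cv2.imread('pics/side0.png'),3); print(im[100:135:6,303].tolist())
for th in(65,75,85):
    m=cv2.morphologyEx((im.max(2)<th).astype(np.uint8),cv2.MORPH_OPEN,np.ones((5,5)))
    n,l,s,c=cv2.connectedComponentsWithStats(m);k=l[117,303];print(th,s[k],c[k])
    if k==0: continue
    b=cv2.boxPoints(cv2.minAreaRect(np.argwhere(l==k)[:,::-1].astype(np.float32)));print(b.round(1).tolist())
    print('centroid',tri((160.15,178.32),c[k]))
# heights consistent with 200x180 check: project belt corners for candidate heights
for z in(.08,.09,.1,.11): print(z,proj(Ps,[onz(Pt,[(160.15,178.32)],z)[0]]))
```

```text
[[60, 70, 78], [39, 50, 58], [41, 50, 59], [40, 49, 59], [40, 49, 58], [41, 50, 60]]
65 [ 278   99   54   37 1380] [303.95362319 116.91521739]
[[276.70001220703125, 107.0999984741211], [324.20001220703125, 94.80000305175781], [332.29998779296875, 125.9000015258789], [284.79998779296875, 138.1999969482422]]
centroid [0.55835287 0.43176867 0.08627423]
75 [ 278   98   55   39 1438] [304.05980529 116.90264256]
[[276.5, 106.9000015258789], [325.20001220703125, 94.69999694824219], [333.1000061035156, 126.19999694824219], [284.3999938964844, 138.39999389648438]]
centroid [0.55853647 0.43171843 0.08627929]
85 [ 277   98   56   39 1486] [303.98183042 116.88358008]
[[275.8999938964844, 106.5], [325.1000061035156, 94.19999694824219], [333.1000061035156, 126.5], [283.8999938964844, 138.8000030517578]]
centroid [0.55837336 0.43167582 0.08647911]
0.08 [[304.86797847 117.68366354]]
0.09 [[304.70028803 116.3150271 ]]
0.1 [[304.53052645 114.92950539]]
0.11 [[304.35865497 113.52678281]]
```

Bed top is roughly 86 mm, so a rise of about 31 mm with some uncertainty. I wind the first ~220° clockwise, which is safe for any allowed bed height, then measure again.

Call:
jog_arm(rotation=[[0, 0, 4], [0, 0, 12], [0, 0, 20], [0, 0, 28], [0, 0, 36], [0, 0, 44], [0, 0, 52], [0, 0, 60], [0, 0, 68], [0, 0, 76]], translation=[[0, 0, 0], [0, 0, 0], [0, 0, 0], [0, 0, 0], [0, 0, 0], [0, 0, 0], [0, 0, 0], [0, 0, 0], [0, 0, 0], [0, 0, 0]], grip=[34, 34, 34, 34, 34, 34, 34, 34, 34, 34], grip_force=50)

```text
time: 8.45
ee_pos: [0.5597, 0.1108, 0.1898]
tool_rot: [[-0.168, 0.986, -0.002], [0.986, 0.168, -0.001], [-0.001, -0.002, -1.0]]
force: [-5.0, -2.2, 4.9]
width: 0.0376
```

Run:
```python
from h import *
s=bot.sense();print(s['joint_positions'],s['wrist_torque'],s['force'])
```

```text
[-0.68462831  0.54416121  0.5541168   1.83634883 -0.36478827  0.86621999
  0.21439931] [-0.77874793  1.08387622  0.23339339] [-4.9615683  -2.18430943  4.8779012 ]
```

Call:
jog_arm(rotation=[[0, 0, 8], [0, 0, 16], [0, 0, 24], [0, 0, 32], [0, 0, 40], [0, 0, 48], [0, 0, 56], [0, 0, 64], [0, 0, 72], [0, 0, 80]], translation=[[0, 0, 0], [0, 0, 0], [0, 0, 0], [0, 0, 0], [0, 0, 0], [0, 0, 0], [0, 0, 0], [0, 0, 0], [0, 0, 0], [0, 0, 0]], grip=[34, 34, 34, 34, 34, 34, 34, 34, 34, 34])

```text
time: 9.45
ee_pos: [0.559, 0.1112, 0.1898]
tool_rot: [[0.941, 0.337, -0.004], [0.337, -0.941, -0.0], [-0.004, -0.001, -1.0]]
force: [-7.2, -2.5, 7.7]
width: 0.0375
```

Call:
jog_arm(rotation=[[0, 0, 8], [0, 0, 16], [0, 0, 24], [0, 0, 32], [0, 0, 40], [0, 0, 48], [0, 0, 56], [0, 0, 62], [0, 0, 62]], translation=[[0, 0, 0], [0, 0, 0], [0, 0, 0], [0, 0, 0], [0, 0, 0], [0, 0, 0], [0, 0, 0], [0, 0, 0], [0, 0, 0]], grip=[34, 34, 34, 34, 34, 34, 34, 34, 34])

```text
time: 10.35
ee_pos: [0.5591, 0.1118, 0.1898]
tool_rot: [[0.741, -0.671, -0.004], [-0.671, -0.741, 0.0], [-0.003, 0.002, -1.0]]
force: [-8.2, -0.6, 10.0]
width: 0.0373
```

Run:
```python
from h import *
s=bot.sense();print(s['joint_positions'],s['wrist_torque'],s['force'])
R=s['tool_rot'];print(np.degrees(np.arctan2(R[1,0],R[0,0])))
```

```text
[-1.03346918  0.81572261  1.1532742   1.85347867 -0.85605829  1.07977167
 -1.84226175] [0.11175672 1.87335142 0.07589933] [-8.24795455 -0.56978508  9.97739677]
-42.14297185029364
```

Call:
jog_arm(rotation=[[0, 0, 0], [0, 0, 0], [0, 0, 0], [0, 0, 0], [0, 0, 0], [0, 0, 0], [0, 0, -8], [0, 0, -16], [0, 0, -24], [0, 0, -32]], translation=[[0, 0, 0], [0, 0, 0], [0, 0, -10], [0, 0, -40], [0, 0, -80], [0, 0, -110], [0, 0, -110], [0, 0, -110], [0, 0, -110], [0, 0, -110]], grip=[60, 60, 60, 60, 60, 60, 60, 60, 60, 60])

```text
time: 11.35
ee_pos: [0.561, 0.1116, 0.3005]
tool_rot: [[0.986, -0.168, 0.001], [-0.168, -0.986, 0.0], [0.001, -0.001, -1.0]]
force: [-0.4, 0.8, 0.0]
width: 0.06
```

Call:
jog_arm(rotation=[[0, 0, -8], [0, 0, -16], [0, 0, -24], [0, 0, -32], [0, 0, -40], [0, 0, -48], [0, 0, -56], [0, 0, -64], [0, 0, -72], [0, 0, -80]], translation=[[0, 0, 0], [0, 0, 0], [0, 0, 0], [0, 0, 0], [0, 0, 0], [0, 0, 0], [0, 0, 0], [0, 0, 0], [0, 0, 0], [0, 0, 0]], grip=[60, 60, 60, 60, 60, 60, 60, 60, 60, 60])

```text
time: 12.35
ee_pos: [0.5611, 0.1113, 0.3005]
tool_rot: [[0.337, 0.941, 0.002], [0.941, -0.337, 0.0], [0.001, 0.001, -1.0]]
force: [0.0, 1.2, -0.2]
width: 0.06
```

Call:
jog_arm(rotation=[[0, 0, -8], [0, 0, -16], [0, 0, -24], [0, 0, -32], [0, 0, -40], [0, 0, -48], [0, 0, -56], [0, 0, -64], [0, 0, -68], [0, 0, -68]], translation=[[0, 0, 0], [0, 0, 0], [0, 0, 0], [0, 0, 0], [0, 0, 0], [0, 0, 0], [0, 0, 0], [0, 0, 0], [0, 0, 0], [0, 0, 0]], grip=[60, 60, 60, 60, 60, 60, 60, 60, 60, 60])

```text
time: 13.35
ee_pos: [0.5611, 0.1112, 0.3004]
tool_rot: [[-0.743, 0.67, 0.001], [0.67, 0.743, 0.0], [-0.001, 0.001, -1.0]]
force: [-0.3, 0.1, -0.2]
width: 0.0597
```

Run:
```python
from h import *
s=bot.sense();print(s['time'],s['ee_pos'],s['joint_positions'],s['force'])
R=s['tool_rot'];print(np.degrees(np.arctan2(R[1,0],R[0,0])))
W,w=snap('wrist','w6.png'); np.save('w6.npy',W,allow_pickle=True); print(W['cam_to_world'][:3,3])
```

```text
13.35 [0.56113013 0.11121004 0.3004478 ] [-0.62484247  0.38276218  0.45865713  1.7303344  -0.18934393  1.07093202
  0.73322234] [-0.27982918  0.1310374  -0.24309495]
137.96749130282228
[0.51184634 0.15572932 0.42389464]
```

View pics/w6.png

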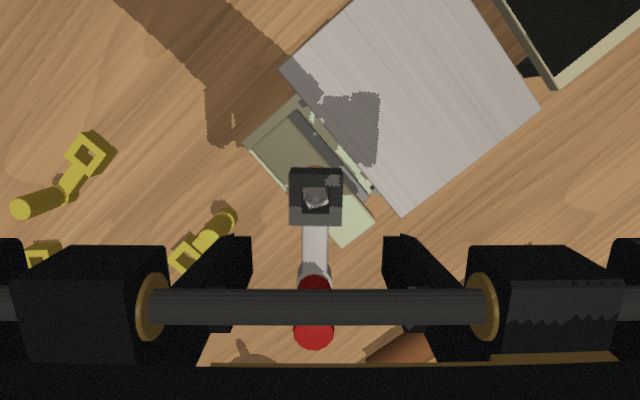

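w6 shows the crank seated with the shaft visible in the hub (316,195). The near bed corner is at (557,90), the feed edge alongside. I size the bed's near edge in w1, and triangulate, to get its height.

Run:
```python
from h import *
W1=np.load('w1.npy',allow_pickle=True).item();W6=np.load('w6.npy',allow_pickle=True).item();Pt=bot.camera_params('top')
def sub(fn,p):
    g=cv2.cvtColor(cv2.imread('pics/'+fn),6); return cv2.cornerSubPix(g,np.array(p,np.float32).reshape(-1,1,2),(5,5),(-1,-1),(3,50,.01)).reshape(-1,2)
f=sub('w1.png',[(509,35),(520,211),(344,68),(373,239)]);b=sub('w1.png',[(541,13),(549,208)]);b6=sub('w6.png',[(557,90)]);f6=sub('w6.png',[(541,108),(402,217)])
bt=sub('top0.png',[(198.5,140.5),(193.5,217)]);print(f,b,b6,bt,f6)
X=onz(W1,f,.055);print('feed w1',X.round(3).tolist(),np.linalg.norm(X[0]-X[1]),np.linalg.norm(X[0]-X[2]))
for z in(.08,.085,.09,.1,.11):
    Y=onz(W1,b,z);print(z,np.linalg.norm(Y[0]-Y[1]).round(4),Y.round(4).tolist(),'w6',onz(W6,b6,z).round(4)[0,:2],'top',onz(Pt,bt,z).round(4)[:,:2].tolist())
for z in(.07,.075,.08): print('feed corners w6',z,onz(W6,f6,z).round(4).tolist())
```

```text
[[508.491     33.858173]
 [519.3719   211.06412 ]
 [341.72763   68.36881 ]
 [372.3929   239.27295 ]] [[543.58887  12.42661]
 [550.64276 208.21362]] [[558.44183   89.636246]] [[198.5     140.5    ]
 [192.92953 212.55518]] [[540.9512   108.372406]
 [400.9561   217.74924 ]]
feed w1 [[0.468, 0.327, 0.055], [0.665, 0.32, 0.055], [0.462, 0.15, 0.055], [0.659, 0.144, 0.055]] 0.19757996039134518 0.17733247263315932
0.08 0.2019 [[0.4571, 0.3496, 0.08], [0.6589, 0.3423, 0.08]] w6 [0.6589 0.3421] top [[0.6575, 0.3372], [0.473, 0.3469]]
0.085 0.1991 [[0.4576, 0.3463, 0.085], [0.6566, 0.3391, 0.085]] w6 [0.6568 0.3394] top [[0.6561, 0.3357], [0.4726, 0.3454]]
0.09 0.1963 [[0.4581, 0.3431, 0.09], [0.6543, 0.336, 0.09]] w6 [0.6546 0.3366] top [[0.6548, 0.3343], [0.4722, 0.344]]
0.1 0.1907 [[0.459, 0.3366, 0.1], [0.6496, 0.3297, 0.1]] w6 [0.6503 0.3312] top [[0.6522, 0.3314], [0.4714, 0.341]]
0.11 0.185 [[0.46, 0.3301, 0.11], [0.6449, 0.3234, 0.11]] w6 [0.6461 0.3258] top [[0.6495, 0.3286], [0.4706, 0.338]]
feed corners w6 0.07 [[0.6667, 0.3235, 0.07], [0.662, 0.1437, 0.07]]
feed corners w6 0.075 [[0.6645, 0.3211, 0.075], [0.6599, 0.1438, 0.075]]
feed corners w6 0.08 [[0.6623, 0.3187, 0.08], [0.6577, 0.144, 0.08]]
```

All three estimates put the bed at 84–88 mm and the feed now at about 75–76 mm, so about 105° more. I regrip and wind.

Call:
jog_arm(rotation=[[0, 0, 0], [0, 0, 0], [0, 0, 0], [0, 0, 0], [0, 0, 0], [0, 0, 0], [0, 0, 0], [0, 0, 0], [0, 0, 0]], translation=[[0, 0, 25], [0, 0, 60], [0, 0, 85], [0, 0, 100], [0, 0, 109], [0, 0, 109], [0, 0, 109], [0, 0, 109], [0, 0, 109]], grip=[60, 60, 60, 60, 60, 34, 34, 34, 34])

```text
time: 14.3
ee_pos: [0.5607, 0.1105, 0.1917]
tool_rot: [[-0.742, 0.67, 0.0], [0.67, 0.742, -0.001], [-0.001, -0.001, -1.0]]
force: [-4.3, -3.3, 6.2]
width: 0.0375
```

Call:
jog_arm(rotation=[[0, 0, 6], [0, 0, 12], [0, 0, 18], [0, 0, 24], [0, 0, 30], [0, 0, 36], [0, 0, 42], [0, 0, 48], [0, 0, 54], [0, 0, 60]], translation=[[0, 0, 0], [0, 0, 0], [0, 0, 0], [0, 0, 0], [0, 0, 0], [0, 0, 0], [0, 0, 0], [0, 0, 0], [0, 0, 0], [0, 0, 0]], grip=[34, 34, 34, 34, 34, 34, 34, 34, 34, 34])

```text
time: 15.3
ee_pos: [0.5594, 0.11, 0.1916]
tool_rot: [[0.213, 0.977, -0.003], [0.977, -0.213, -0.001], [-0.002, -0.003, -1.0]]
force: [-8.2, -5.9, 10.6]
width: 0.0376
```

Call:
jog_arm(rotation=[[0, 0, 8], [0, 0, 16], [0, 0, 24], [0, 0, 32], [0, 0, 40], [0, 0, 46], [0, 0, 46]], translation=[[0, 0, 0], [0, 0, 0], [0, 0, 0], [0, 0, 0], [0, 0, 0], [0, 0, 0], [0, 0, 0]], grip=[34, 34, 34, 34, 34, 34, 34])

```text
time: 16.0
ee_pos: [0.5585, 0.1106, 0.1916]
tool_rot: [[0.85, 0.527, -0.005], [0.527, -0.85, -0.0], [-0.004, -0.003, -1.0]]
force: [-12.6, -2.8, 16.2]
width: 0.0375
```

Call:
jog_arm(rotation=[[0, 0, 0], [0, 0, 0], [0, 0, 0], [0, 0, 0], [0, 0, 0], [0, 0, 0], [0, 0, -8], [0, 0, -16], [0, 0, -24], [0, 0, -32]], translation=[[0, 0, 0], [0, 0, 0], [0, 0, -10], [0, 0, -40], [0, 0, -80], [0, 0, -120], [0, 0, -130], [0, 0, -130], [0, 0, -130], [0, 0, -130]], grip=[60, 60, 60, 60, 60, 60, 60, 60, 60, 60])

```text
time: 17.0
ee_pos: [0.5611, 0.1119, 0.3217]
tool_rot: [[0.433, 0.901, 0.002], [0.901, -0.433, 0.001], [0.001, 0.001, -1.0]]
force: [0.6, 0.4, 0.5]
width: 0.0601
```

Call:
jog_arm(rotation=[[0, 0, -8], [0, 0, -16], [0, 0, -24], [0, 0, -32], [0, 0, -40], [0, 0, -48], [0, 0, -56], [0, 0, -64], [0, 0, -72], [0, 0, -80]], translation=[[0, 0, 0], [0, 0, 0], [0, 0, 0], [0, 0, 0], [0, 0, 0], [0, 0, 0], [0, 0, 0], [0, 0, 0], [0, 0, 0], [0, 0, 0]], grip=[60, 60, 60, 60, 60, 60, 60, 60, 60, 60])

```text
time: 18.0
ee_pos: [0.5611, 0.1117, 0.3216]
tool_rot: [[-0.812, 0.583, 0.002], [0.583, 0.812, 0.0], [-0.001, 0.001, -1.0]]
force: [0.7, -0.0, -1.1]
width: 0.0596
```

Call:
jog_arm(rotation=[[0, 0, -8], [0, 0, -16], [0, 0, -24], [0, 0, -32], [0, 0, -32], [0, 0, -32], [0, 0, -32]], translation=[[0, 20, 0], [10, 40, 0], [30, 60, 0], [50, 80, 0], [60, 90, 0], [60, 90, 0], [60, 90, 0]], grip=[60, 60, 60, 60, 60, 60, 60])

```text
time: 18.7
ee_pos: [0.5655, 0.2184, 0.3209]
tool_rot: [[-0.997, 0.074, 0.001], [0.074, 0.997, -0.001], [-0.001, -0.001, -1.0]]
force: [-0.6, -0.4, 0.1]
width: 0.0603
```

Run:
```python
from h import *
s=bot.sense();print(s['time'],s['ee_pos'],s['joint_positions'],s['force'])
W,w=snap('wrist','w7.png'); np.save('w7.npy',W,allow_pickle=True); print(W['cam_to_world'][:3,3])
```

```text
18.7 [0.56547757 0.21843261 0.32092774] [-0.73389287  0.42127596  0.3982128   1.61260487 -0.17389736  1.1427272
  1.20254514] [-0.61553361 -0.41454922  0.13302375]
[0.49936806 0.22343318 0.44439213]
```

View pics/w7.png

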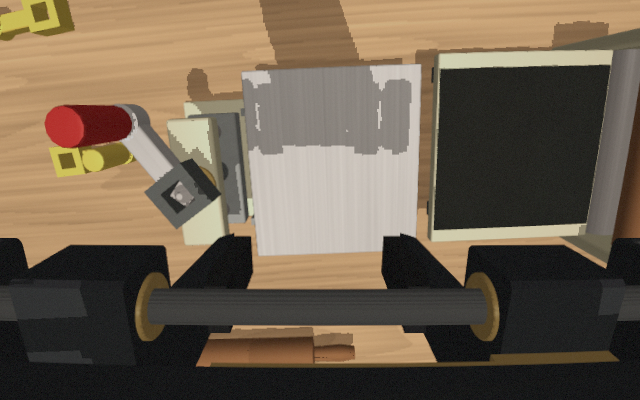

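w7: the feed's near edge (420,65)–(417,252) and the bed's (437,54)–(431,240) look almost equally long, so the tops are about level. The crank is seated with the shaft showing in the hub at (180,193). Numbers next.

Run:
```python
from h import *
W1=np.load('w1.npy',allow_pickle=True).item();W7=np.load('w7.npy',allow_pickle=True).item();W6=np.load('w6.npy',allow_pickle=True).item()
g=cv2.cvtColor(cv2.imread('pics/w7.png'),6)
q=cv2.cornerSubPix(g,np.array([(420,65),(417,252),(437,54),(431,240)],np.float32).reshape(-1,1,2),(5,5),(-1,-1),(3,50,.01)).reshape(-1,2);print(q)
for z in(.08,.085,.09,.095):
    X=onz(W7,q,z);print(z,X[:,:2].round(4).tolist(),np.linalg.norm(X[0]-X[1]).round(4),np.linalg.norm(X[2]-X[3]).round(4),'w1 bed',onz(W1,[(543.6,12.4),(550.6,208.2)],z)[:,:2].round(4).tolist())
print('w1 feed at .055: (.468,.327),(.665,.320)')
```

```text
[[420.3467    63.8445  ]
 [417.       252.      ]
 [439.42737   51.917786]
 [430.33823  240.67113 ]]
0.08 [[0.4673, 0.3289], [0.6715, 0.3255], [0.4572, 0.3481], [0.6586, 0.3408]] 0.2043 0.2016 w1 bed [[0.4571, 0.3496], [0.6589, 0.3422]]
0.085 [[0.4678, 0.3275], [0.6692, 0.3241], [0.4578, 0.3464], [0.6565, 0.3392]] 0.2015 0.1988 w1 bed [[0.4576, 0.3464], [0.6566, 0.3391]]
0.09 [[0.4682, 0.326], [0.6668, 0.3227], [0.4584, 0.3447], [0.6543, 0.3375]] 0.1987 0.1961 w1 bed [[0.4581, 0.3431], [0.6542, 0.3359]]
0.095 [[0.4686, 0.3246], [0.6645, 0.3213], [0.4589, 0.343], [0.6521, 0.3359]] 0.1959 0.1933 w1 bed [[0.4585, 0.3399], [0.6519, 0.3328]]
w1 feed at .055: (.468,.327),(.665,.320)
```

```bash
python3 -c "
from h import *
bot.finish_job(); s=bot.sense(); print(s['time'],s['force'])"
```

```text
the job is handed in; nothing more can be done
the job is handed in; nothing more can be done
```

The crank with the red grip is on the drive shaft and the feed table is wound up about level with the bed. I handed the job in after about 19 s, with the gripper clear of everything; no verdict is reported.

- **What I did:** I gripped the crank by its hub and lowered it onto the square. I wound clockwise about 218°, let go, turned back and regripped half a turn round, and wound about 106° more. The feed table was moved only by the crank.
- **Height check:** From the winding, the feed top is at about 86–87 mm. The bed top is about 85 mm, triangulated from two wrist views. An edge-length comparison in the last wrist picture put the feed about 5 mm above the bed, though one of its corners was not refined. Every estimate is within the 10 mm limit.
- **Crank check:** The same picture shows the square end of the shaft inside the hub, with the crank looking flat. When seated, its underside was at about 165 mm (from the tool height), which is the shoulder. I did not measure its seating height again after the final release.
- **Pictures:** I viewed 11, one over the budget of 10.

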